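# Back up the lug and centre-punch it

## Robot

A 7-joint arm with a two-finger parallel gripper is mounted at the origin on a cart in front of the work surface, level with it; the furniture and walls round the work are solid. World frame = base frame: x ahead of the robot, y to its left, z up, the work surface at z = 0. Lengths are in m, angles in degrees, forces in N, time in s.
With the tool pointing down it reaches from about 0.425 to 0.875 m from the base axis. Payload 4.7 kg.
Tool frame: the origin (TCP) lies midway between the tips of the shut fingers; the grasp point (between the pads) lies 19 mm behind it; z points along the fingers, y is the line along which they close (so a half turn about z gives the same grasp; the last joint's range is limited). The gripper opens to 87 mm and grips with 3 to 60 N. Pads are 19 mm wide; open, the fingers measure 117 mm over their backs; the gripper's body (75 mm by 190 mm) begins 51 mm behind the grasp point.
Start: joints at [73.86, 18.392, -4.016, 83.108, 1.295, 78.541, -3.26], TCP at [0.189, -0.622, 0.223] pointing down, gripper open.
Joint ranges: [-163.93, 163.93], [-17.29, 119.83], [-79.2, 71.16], [3.27, 140.29], [-89.18, 269.18], [5.43, 117.66], [-154.24, 154.24]. Speed limits (degrees/s): [147.25, 147.25, 180, 180, 180, 180, 180].

## Interface

Orientations are given as [roll, pitch, yaw] about the fixed x, y, z axes, in that order (R = Rz(yaw) Ry(pitch) Rx(roll)).
In Python, from cell import env gives the robot as it stands.
- The arm moves only by the tool step_arm, never from a script. Its argument "moves" is a list of rows, each an object with "dp": the shift along the tool's x, y, z in mm, a list of three; "dr": the turn, a rotation vector about the tool's x, y, z in rad, a list of three; "fingers": the closure, from 0 (fully open) to 1 (shut). In form: [{"dp": [dx, dy, dz], "dr": [ax, ay, az], "fingers": fingers}, ...]. A call has exactly 5 rows; each row shifts and turns the commanded pose from where the row before left it, along the tool's axes as they then stand; what a row does not reach is not made up. A row lasts 1/8 s, in which the tool goes at most 62.5 mm and 10.7 degrees, less where a joint would pass 70% of its speed; a pose out of reach is approached as far as the arm can. A call with a gripper value outside its range is refused whole. The fingers move at their own pace and stop on an object; "squeeze" is the grip in N (left out, the last holds). Time passes only in rows, so rows that do not move let the fingers close, or fill a call up. It gives the time, the measured TCP pose, the force, the opening and the grip force at its end, in the units of the state.
- env.get_obs(): the state, without advancing time (a new reading comes with each control period).
- env.read_camera(name): name is "side" or "top"; returns the picture (420x560x3 uint8, red, green, blue); there is no depth.
- env.camera_model(name): a dict with "fx", "fy", "cx", "cy" (pixels), "R" (3x3) and "t" (3): a world point X has camera coordinates R X + t. Camera axes: x right, y down, z forward; pixel columns grow to the right and rows downward; lengths in m; the calibration is good to about 2 mm. A picture is of the moment at which its call begins. camera_model takes no time and is no camera call.
- env.sign_off(): hands the job in; it is judged then, once.
The state is a dict: "time_s": time; "qpos": joint angles; "joint_velocities": joint speeds; "effort": joint torques, N m; "tool_pos": TCP position; "tool_rot": TCP orientation; "force": force on the tool from outside, world axes, zero at the start; "wrist_torque": the same for the moment, N m; "grip_width": finger opening in m; "grasp_force": force on a finger pad.
Only numpy, scipy, OpenCV 4.12 (cv2) and the standard library are available. Lean on these libraries where they do the work, as an engineer would, in place of code of your own. Each camera call takes 0.05 s, during which the arm holds its last target. There are 200 camera calls.

## Task

The casting standing under the green bench punch has a lug that hangs free and must be backed up before it is punched: pick the packing block in the plywood rack that just fills the gap under that lug, and slide it in flat on the bench under the lug, centred under the punch point and reaching well past it. Then press the red palm knob down to its stop to mark the lug, and let it spring back up. Leave the block there, and do not tip or shift the castings, take out the other blocks or disturb the other things on the bench.

Things in the scene. Friction and masses are not known exactly. Their poses are not given: they have to be found in the camera images.
- punch: green bench punch, fixed. Origin on the bench straight under the point. In its frame, mm: column on the -y side, y -70 to -118, x within 22, 186 high; foot x within 60, y -60 to -126, 14 high; arm 34 wide, z 150 to 186, from the column to the sleeve (40 dia, z 144 to 188) on the axis. At rest the point is at z 103, 19 mm above the casting. The thin steel sheet lies at z 0.
- punch_axis (a point): the punch's origin: point on the bench straight under the punch point
- knob_top (a point): top centre of the red palm knob (58 mm dia), at z 237 mm when up; moves with the spindle
- spindle (a joint): travel of the punch spindle and knob in m: 0 up, 0.025 down on its stop. A return spring lifts it; pressing it fully home takes about 6 N, with the point bearing on a well backed casting about 15 N
- point (a joint): how far the spring-loaded punch point is pushed back into the spindle, in m: 0 free; it yields (1500 N/m, up to 0.009) once the point meets the casting, some 19 mm down, and reads about 0.005 at the spindle's stop if the casting does not give way
- bracket_thick: loose grey casting, 0.5 kg, 84 high; lug 37.5 thick, its underside 46.5 above the bench (mm). Origin on its underside, below the mark (white cross on blue) on top of the lug. Lug x -65 to 35, y -30 to 30, open below, at -x, +x, -y; solid upright y 30 to 72; foot to y 97, 14 high. The casting at the punch axis is the job; the other two wait. It tips if its lug is pressed unbacked.
- bracket_middle: loose grey casting, 0.5 kg, 84 high; lug 27.5 thick, its underside 56.5 above the bench (mm). Origin on its underside, below the mark (white cross on blue) on top of the lug. Lug x -65 to 35, y -30 to 30, open below, at -x, +x, -y; solid upright y 30 to 72; foot to y 97, 14 high. The casting at the punch axis is the job; the other two wait. It tips if its lug is pressed unbacked.
- bracket_thin: loose grey casting, 0.5 kg, 84 high; lug 17.5 thick, its underside 66.5 above the bench (mm). Origin on its underside, below the mark (white cross on blue) on top of the lug. Lug x -65 to 35, y -30 to 30, open below, at -x, +x, -y; solid upright y 30 to 72; foot to y 97, 14 high. The casting at the punch axis is the job; the other two wait. It tips if its lug is pressed unbacked.
- packing_44: loose hardwood packing block, 140 (x) x 45 (y) x 44 mm high, 288 g nominal; origin at the centre of its underside, x along its length, z up. Starts flat in one of the rack's three bays, in any order.
- packing_54: loose hardwood packing block, 140 (x) x 45 (y) x 54 mm high, 308 g nominal; origin at the centre of its underside, x along its length, z up. Starts flat in one of the rack's three bays, in any order.
- packing_64: loose hardwood packing block, 140 (x) x 45 (y) x 64 mm high, 328 g nominal; origin at the centre of its underside, x along its length, z up. Starts flat in one of the rack's three bays, in any order.
- rack: plywood rack, fixed, 160 (x) x 234 (y) mm, origin under its centre. Floor 10 thick; bays along x at y -78, 0, 78, one block each, 2 mm play. Dividers, tops at z 66, enclose the blocks' ends (x beyond +-23); end strips x 72 to 80, tops at z 35. Only the hand gap across the middle, x -23 to 23, is open: 33 mm between neighbouring blocks.
- battery_pack: bystander: black cordless-tool battery, 105 x 67 x 54 mm, origin at the centre of its underside
- foam_pad: bystander: purple foam sanding pad, 55 x 70 x 32 mm, origin at the centre of its underside
- tape_measure: bystander: yellow tape measure, 67 x 82 x 37 mm, origin at the centre of its underside
- oil_bottle: bystander: small brown dropper bottle, standing, 34 dia x 102 mm, origin at the centre of its underside
- marker: bystander: black and blue marker pen, 16 x 128 x 15 mm, origin at the centre of its underside

How it is judged (in metres and radians):
On the way, in this order (a step that is already met when the one before it is completed fails the run):
1. the block that fits the gap lies under the lug, below the punch point (((horizontal distance between bracket_thick and punch_axis below 0.015 m and x of punch_axis in the frame of packing_44 between -0.055 and 0.055 m and y of punch_axis in the frame of packing_44 between -0.013 and 0.013 m and height (world z) of packing_44 below 0.004 m and angle between packing_44's own z axis and vertical below 0.05 rad and distance of each of packing_54, packing_64 from where it was at the start of the episode below 0.02 m) or (horizontal distance between bracket_middle and punch_axis below 0.015 m and x of punch_axis in the frame of packing_54 between -0.055 and 0.055 m and y of punch_axis in the frame of packing_54 between -0.013 and 0.013 m and height (world z) of packing_54 below 0.004 m and angle between packing_54's own z axis and vertical below 0.05 rad and distance of each of packing_44, packing_64 from where it was at the start of the episode below 0.02 m) or (horizontal distance between bracket_thin and punch_axis below 0.015 m and x of punch_axis in the frame of packing_64 between -0.055 and 0.055 m and y of punch_axis in the frame of packing_64 between -0.013 and 0.013 m and height (world z) of packing_64 below 0.004 m and angle between packing_64's own z axis and vertical below 0.05 rad and distance of each of packing_44, packing_54 from where it was at the start of the episode below 0.02 m))), for 0.2 s.
2. the knob is pressed down to its stop and the point bites on the backed lug (value of joint spindle above 0.0235 m and value of joint point above 0.003 m and ((horizontal distance between bracket_thick and punch_axis below 0.015 m and x of punch_axis in the frame of packing_44 between -0.055 and 0.055 m and y of punch_axis in the frame of packing_44 between -0.013 and 0.013 m and height (world z) of packing_44 below 0.004 m and angle between packing_44's own z axis and vertical below 0.05 rad and distance of each of packing_54, packing_64 from where it was at the start of the episode below 0.02 m) or (horizontal distance between bracket_middle and punch_axis below 0.015 m and x of punch_axis in the frame of packing_54 between -0.055 and 0.055 m and y of punch_axis in the frame of packing_54 between -0.013 and 0.013 m and height (world z) of packing_54 below 0.004 m and angle between packing_54's own z axis and vertical below 0.05 rad and distance of each of packing_44, packing_64 from where it was at the start of the episode below 0.02 m) or (horizontal distance between bracket_thin and punch_axis below 0.015 m and x of punch_axis in the frame of packing_64 between -0.055 and 0.055 m and y of punch_axis in the frame of packing_64 between -0.013 and 0.013 m and height (world z) of packing_64 below 0.004 m and angle between packing_64's own z axis and vertical below 0.05 rad and distance of each of packing_44, packing_54 from where it was at the start of the episode below 0.02 m))), for 0.1 s.
At the end, for the whole second after the job is handed in: the block that fits the gap lies flat under the lug, its centre line within 13 mm of the punch point and its end at least 15 mm past it; the knob is up; the castings are level; the other two blocks are within 20 mm of their starts; all at rest (((horizontal distance between bracket_thick and punch_axis below 0.015 m and x of punch_axis in the frame of packing_44 between -0.055 and 0.055 m and y of punch_axis in the frame of packing_44 between -0.013 and 0.013 m and height (world z) of packing_44 below 0.004 m and angle between packing_44's own z axis and vertical below 0.05 rad and distance of each of packing_54, packing_64 from where it was at the start of the episode below 0.02 m) or (horizontal distance between bracket_middle and punch_axis below 0.015 m and x of punch_axis in the frame of packing_54 between -0.055 and 0.055 m and y of punch_axis in the frame of packing_54 between -0.013 and 0.013 m and height (world z) of packing_54 below 0.004 m and angle between packing_54's own z axis and vertical below 0.05 rad and distance of each of packing_44, packing_64 from where it was at the start of the episode below 0.02 m) or (horizontal distance between bracket_thin and punch_axis below 0.015 m and x of punch_axis in the frame of packing_64 between -0.055 and 0.055 m and y of punch_axis in the frame of packing_64 between -0.013 and 0.013 m and height (world z) of packing_64 below 0.004 m and angle between packing_64's own z axis and vertical below 0.05 rad and distance of each of packing_44, packing_54 from where it was at the start of the episode below 0.02 m)) and value of joint spindle below 0.003 m and linear speed of each of packing_44, packing_54, packing_64 below 0.02 m/s and angle between each of bracket_thick, bracket_middle, bracket_thin's own z axis and vertical below 0.03 rad); the robot touches nothing.
It fails at once if a casting is tipped by more than 5 degrees (angle between any of bracket_thick, bracket_middle, bracket_thin's own z axis and vertical above 0.09 rad).
It fails at once if a casting is shifted by more than 10 mm (distance of any of bracket_thick, bracket_middle, bracket_thin from where it was at the start of the episode above 0.01 m).
It fails at once if one of the other things on the bench is moved by more than 30 mm (distance of any of battery_pack, foam_pad, tape_measure, oil_bottle, marker from where it was at the start of the episode above 0.03 m).
It also fails if it takes over 54 s, if anything falls off the work surface, if the arm or the gripper's body presses on something with over 40 N, if the wrist force passes 120 N, or if a joint passes its speed limit or range.

## Working session

There is one attempt and no reset: what is moved stays moved. The work goes in short steps, Python scripts to look and compute and a tool call to move; the robot and the scene stay as the last step left them, time stands still between calls to the robot, and variables do not carry over. Pictures are saved under pics/ and viewed, at most 10 in all, crops included, and the job is handed in when it is done.

Besides the shell and the picture viewer there is one more tool, called after "Request:" as name([rows], argument=value, ...), one row to a line, values as JSON. step_arm: Moves the arm, as the interface text tells. Its arguments: {"type":"object","properties":{"moves":{"type":"array","items":{"type":"object","properties":{"dp":{"type":"array","items":{"type":"number"}},"dr":{"type":"array","items":{"type":"number"}},"fingers":{"type":"number"}}}},"squeeze":{"type":"number"}},"required":["moves"]}

```bash
mkdir -p pics; ls
python3 - <<'E'
from cell import env
import cv2
o=env.get_obs();print(o)
for n in("top","side"):
    im=env.read_camera(n);cv2.imwrite(f"pics/{n}0.png",im[:,:,::-1]);m=env.camera_model(n);print(n,m)
E
```

```text
pics
{'time_s': 0.0, 'qpos': array([73.86110882, 18.43878344, -4.0152479 , 83.17445462,  1.29559237,
       78.54212503, -3.25864075]), 'joint_velocities': array([-0.11402328, -0.02529139,  0.01256005,  0.08041825, -0.03445831,
        0.03120033,  0.06754946]), 'effort': array([ 1.29491771e-03, -4.91288567e+01, -4.03579753e-01, -3.12533927e+01,
       -6.40462409e-02,  4.38146282e-02,  1.72934147e-04]), 'tool_pos': array([ 0.18924515, -0.62125661,  0.22146855]), 'tool_rot': array([-1.79889913e+02,  6.48633974e-03,  1.69498455e+01]), 'force': array([-0.45227242,  0.3766581 , -0.36897112]), 'wrist_torque': array([-0.05936421, -0.03995736, -0.00961157]), 'grasp_force': 0.0, 'grip_width': 0.08722693104510647}
top {'fx': 397.6042807797186, 'fy': 397.6042807797186, 'cx': 280.14397829129217, 'cy': 211.58251336758875, 'R': array([[-0.01441607, -0.99988178, -0.00534848],
       [-0.98727246,  0.01508115, -0.15832135],
       [ 0.1583833 ,  0.00299803, -0.98737315]]), 't': array([0.03508699, 0.52288505, 1.41438328])}
side {'fx': 496.4799456226823, 'fy': 496.4799456226823, 'cx': 284.2093990755966, 'cy': 209.12645184387753, 'R': array([[ 0.41272666, -0.91085163,  0.00245239],
       [-0.46612823, -0.21352444, -0.85856379],
       [ 0.78254788,  0.35320904, -0.51270088]]), 't': array([-0.15680902,  0.35869824,  1.29557853])}
```

View pics/top0.png

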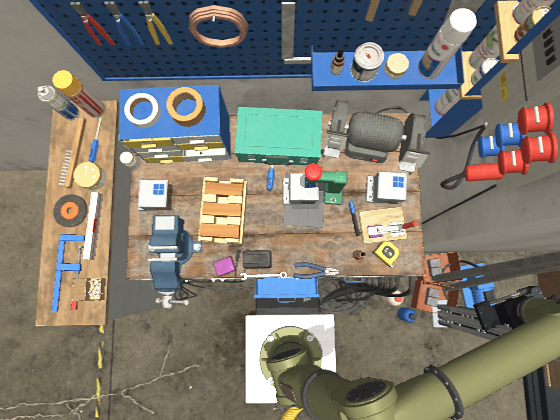

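View pics/side0.png

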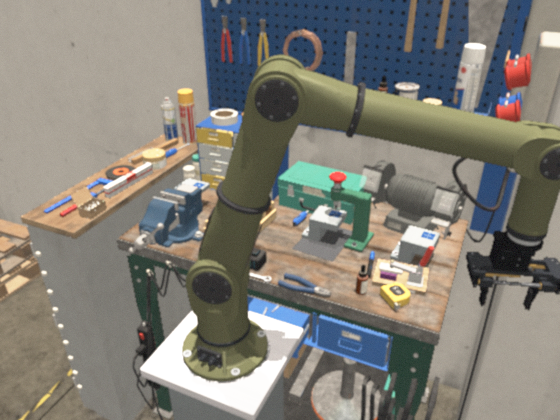

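The top view (+x up, +y left) shows the rack at about (222,210), the punch knob at (313,172) with the job casting beside it, waiting castings at (154,193) and (387,187), and the steel sheet at (303,215). I'll enlarge the work area.

Run:
```python
import cv2
a=cv2.imread("pics/top0.png");b=cv2.imread("pics/side0.png")
c=cv2.resize(a[155:255,190:350],None,fx=5,fy=5,interpolation=cv2.INTER_CUBIC);cv2.imwrite("pics/topc.png",c)
c=cv2.resize(b[160:280,290:450],None,fx=5,fy=5,interpolation=cv2.INTER_CUBIC);cv2.imwrite("pics/sidec.png",c)
```

```text
(no output)
```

View pics/topc.png

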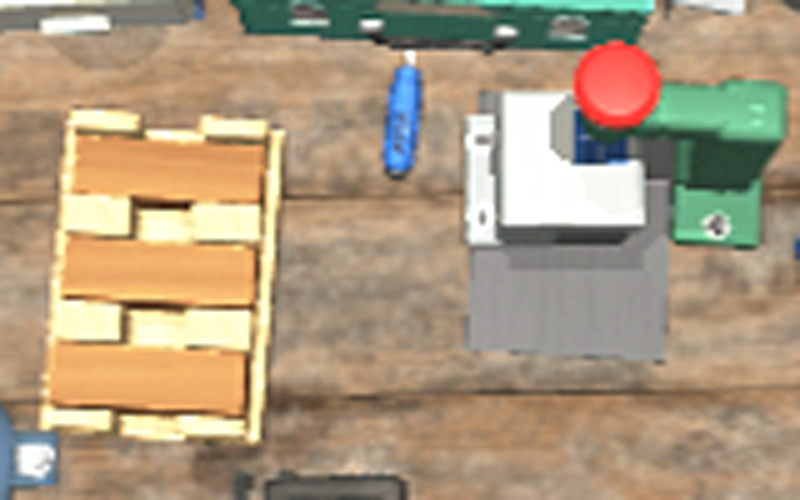

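View pics/sidec.png

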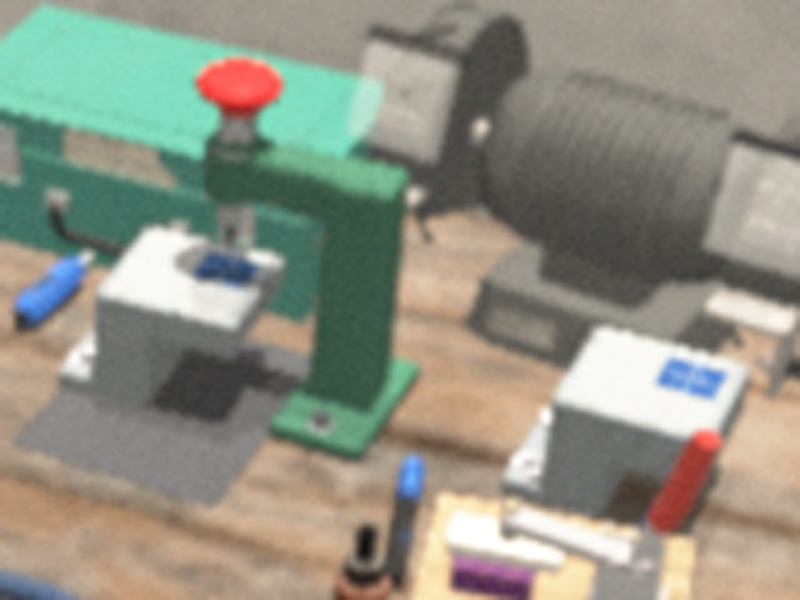

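The crops show the job casting open towards the robot (-x), with its upright on +y and the punch column on -y, so punch yaw is near 0. The rack's blocks lie roughly along world y. Next I'll average frames to cut noise and measure the knob, marks, sheet and rack.

```bash
cat > h.py <<'E'
import numpy as np, cv2
from cell import env
def avg(n,k=6):
    return np.mean([env.read_camera(n).astype(float) for _ in range(k)],0).astype(np.uint8)[:,:,::-1].copy()
def proj(n,P):
    m=env.camera_model(n);c=np.atleast_2d(P)@np.array(m["R"]).T+m["t"]
    return np.c_[m["fx"]*c[:,0]/c[:,2]+m["cx"],m["fy"]*c[:,1]/c[:,2]+m["cy"]]
def ray(n,u,v):
    m=env.camera_model(n);R=np.array(m["R"]);d=R.T@np.array([(u-m["cx"])/m["fx"],(v-m["cy"])/m["fy"],1]);return -R.T@m["t"],d
def onz(n,u,v,z):
    c,d=ray(n,u,v);return c+d*(z-c[2])/d[2]
def tri(a,b):
    (c1,d1),(c2,d2)=ray("top",*a),ray("side",*b)
    s=np.linalg.lstsq(np.c_[d1,-d2],c2-c1,rcond=None)[0];p,q=c1+d1*s[0],c2+d2*s[1];return (p+q)/2,np.linalg.norm(p-q)
def blobs(im,lo,hi,roi,amin=15):
    x0,y0,x1,y1=roi;h=cv2.cvtColor(im[y0:y1,x0:x1],cv2.COLOR_BGR2HSV);m=cv2.inRange(h,lo,hi)
    n,l,s,c=cv2.connectedComponentsWithStats(m)
    return [(s[i,4],c[i]+[x0,y0],cv2.minAreaRect(np.argwhere(l==i)[:,::-1].astype(np.float32)+[x0,y0])) for i in range(1,n) if s[i,4]>=amin]
E
python3 - <<'E'
from h import *
T=avg("top");S=avg("side");cv2.imwrite("pics/Ta.png",T);cv2.imwrite("pics/Sa.png",S)
print("cam",ray("top",0,0)[0],ray("side",0,0)[0])
for im,n,roi in((T,"top",(295,155,335,190)),(S,"side",(320,165,355,190))):
    for b in blobs(im,(0,120,90),(6,255,255),roi):print(n,"red",b)
for im,n,rs in((T,"top",((140,170,175,215),(300,170,325,195),(370,165,410,205))),(S,"side",((175,170,215,200),(325,205,345,220),(415,225,440,245)))):
    for r in rs:
        for b in blobs(im,(100,120,50),(125,255,255),r,4):print(n,"blue",b[0],b[1],onz(n,*b[1],.084))
for b in blobs(T,(8,130,60),(17,255,255),(195,170,250,245),60):
    print("wood",b[0],b[1],b[2]);
hs=cv2.cvtColor(T,cv2.COLOR_BGR2HSV)
for u,v in((210,189),(222,190),(222,210),(220,230),(206,197),(303,215),(325,200),(220,198)):print(u,v,hs[v,u])
c=cv2.resize(S[195:265,295:445],None,fx=5,fy=5,interpolation=cv2.INTER_CUBIC);d=c
cv2.imwrite("pics/s2.png",cv2.convertScaleAbs(d,alpha=1.3,beta=10))
E
```

```text
cam [0.29272114 0.02295676 1.47949561] [-0.78193359 -0.52384895  0.97259414]Traceback (most recent call last):
  File "<stdin>", line 5, in <module>
  File "h.py", line 18, in blobs
    return [(s[i,4],c[i]+[x0,y0],cv2.minAreaRect(np.argwhere(l==i)[:,::-1].astype(np.float32)+[x0,y0])) for i in range(1,n) if s[i,4]>=amin]
                                 ~~~~~~~~~~~~~~~^^^^^^^^^^^^^^^^^^^^^^^^^^^^^^^^^^^^^^^^^^^^^^^^^^^^^^
cv2.error: OpenCV(4.12.0) /io/opencv/modules/imgproc/src/convhull.cpp:143: error: (-215:Assertion failed) total >= 0 && (depth == CV_32F || depth == CV_32S) in function 'convexHull'
```

```bash
sed -i 's/cv2.minAreaRect(np.argwhere(l==i)\[:,::-1\].astype(np.float32)+\[x0,y0\])/cv2.minAreaRect((np.argwhere(l==i)[:,::-1]+[x0,y0]).astype(np.float32))/' h.py
python3 - <<'E'
from h import *
T=cv2.imread("pics/Ta.png");S=cv2.imread("pics/Sa.png")
for im,n,roi in((T,"top",(295,155,335,190)),(S,"side",(320,165,355,190))):
    for b in blobs(im,(0,120,90),(6,255,255),roi):print(n,"red",b, onz(n,*b[1],.232))
for im,n,rs in((T,"top",((140,170,175,215),(300,170,325,195),(370,165,410,205))),(S,"side",((175,170,215,200),(325,205,345,220),(415,225,440,245)))):
    for r in rs:
        for b in blobs(im,(100,120,50),(125,255,255),r,4):print(n,"blue",b[0],b[1],onz(n,*b[1],.084))
for b in blobs(T,(8,130,60),(17,255,255),(195,170,250,245),60):
    print("wood",b[0],b[1],b[2]);
hs=cv2.cvtColor(T,cv2.COLOR_BGR2HSV)
for u,v in((210,189),(222,190),(222,210),(220,230),(206,197),(303,215),(325,200),(220,198)):print(u,v,hs[v,u])
c=cv2.resize(S[195:265,295:445],None,fx=5,fy=5,interpolation=cv2.INTER_CUBIC)
cv2.imwrite("pics/s2.png",cv2.convertScaleAbs(c,alpha=1.3,beta=10))
E
```

```text
top red (np.int32(240), array([312.85833333, 171.4875    ]), ((313.0, 171.5), (17.0, 16.0), 90.0)) [ 0.62230049 -0.08075013  0.232     ]
side red (np.int32(134), array([337.5       , 176.76119403]), ((337.5, 177.0), (10.0, 15.0), 90.0)) [ 0.60888234 -0.08682654  0.232     ]
top blue 24 [155.91666667 186.08333333] [0.61629872 0.47274527 0.084     ]
top blue 20 [161.5 186. ] [0.61629123 0.45263733 0.084     ]
top blue 22 [155.22727273 191.90909091] [0.594926   0.47447196 0.084     ]
top blue 17 [160.58823529 191.64705882] [0.59558712 0.45523257 0.084     ]
top blue 32 [306.5   183.625] [ 0.61687274 -0.06898353  0.084     ]
top blue 17 [312.64705882 185.11764706] [ 0.61103748 -0.09091282  0.084     ]
top blue 20 [395.  178.5] [ 0.63076608 -0.38763897  0.084     ]
top blue 36 [400.5 181.5] [ 0.6194025  -0.40669883  0.084     ]
top blue 24 [395.08333333 184.08333333] [ 0.61021034 -0.38670193  0.084     ]
side blue 8 [331.875 213.   ] [ 0.61906142 -0.07182766  0.084     ]
side blue 8 [337.75 214.  ] [ 0.62121835 -0.09242485  0.084     ]
side blue 12 [424.33333333 234.58333333] [ 0.61661727 -0.38771224  0.084     ]
side blue 15 [430.93333333 236.13333333] [ 0.61640096 -0.40867659  0.084     ]
wood 470 [223.43404255 188.88510638] ((223.28793334960938, 189.39300537109375), (38.05075454711914, 13.847979545593262), 3.5763344764709473)
wood 463 [221.83585313 209.13390929] ((221.55642700195312, 209.59725952148438), (38.861671447753906, 13.473711013793945), 3.5763344764709473)
wood 519 [219.58188825 230.67244701] ((219.5500030517578, 230.65000915527344), (39.46120071411133, 13.447343826293945), 3.3664605617523193)
210 189 [ 15 145 238]
222 190 [ 15 144 237]
222 210 [ 15 144 234]
220 230 [ 16 138 244]
206 197 [ 28  51 255]
303 215 [ 12   8 155]
325 200 [ 72 103 169]
220 198 [ 28  66 255]
```

View pics/s2.png

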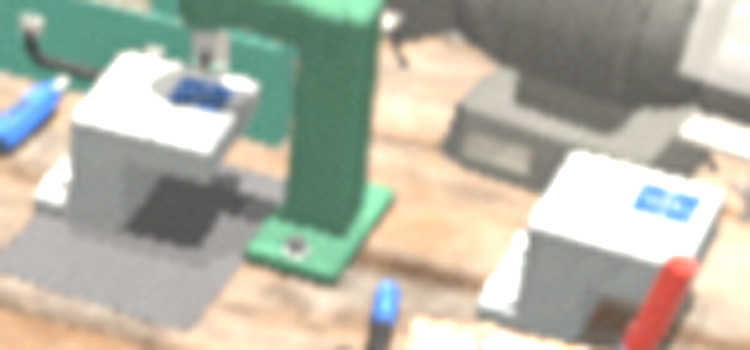

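Castings show up clearly: the white top front edge of the job lug runs from side px (310,219) to (337,226), with grey lug face then dark opening below. The knob gives axis ≈ (0.621, -0.081). I'll profile intensity down the lug face to get its thickness, on the waiting casting too.

Run:
```python
from h import *
T=cv2.imread("pics/Ta.png");S=cv2.imread("pics/Sa.png")
for n,p in(("top",(296.5+.0,200)),("side",(310,219.4)),("side",(337.4,225.6)),("side",(401,241.5))):print(n,p,onz(n,*p,.084))
h=cv2.cvtColor(T,cv2.COLOR_BGR2HSV);w=cv2.inRange(h[165:215,135:415],(0,0,190),(180,40,255))
n,l,s,c=cv2.connectedComponentsWithStats(w)
for i in range(1,n):
    if s[i,4]>150:
        q=(np.argwhere(l==i)[:,::-1]+[135,165]).astype(np.float32);r=cv2.minAreaRect(q);print(s[i],r);print(np.array([onz("top",*p,.084) for p in cv2.boxPoints(r)])[:,:2].round(3).tolist())
G=cv2.cvtColor(S,cv2.COLOR_BGR2GRAY).astype(np.float32)
# job lug -x face, at a given y; sample by height on plane x=xf
for xf,ys in((.556,(-.060,-.070,-.08,-.09,-.1)),(.55,(-.36,-.365,-.37,-.375,-.38,-.39))):
  for y in ys:
    zs=np.arange(.092,.02,-.003)
    p=proj("side",np.c_[np.full(len(zs),xf),np.full(len(zs),y),zs]).astype(np.float32)
    print(xf,y,[f"{int(z*1000+.5)}:{int(v)}" for z,v in zip(zs,cv2.remap(G,p[:,0],p[:,1],cv2.INTER_LINEAR).ravel())])
```

```text
top (296.5, 200) [ 0.55755844 -0.03180345  0.084     ]
side (310, 219.4) [ 0.54900217 -0.0187223   0.084     ]
side (337.4, 225.6) [ 0.55081017 -0.11556589  0.084     ]
side (401, 241.5) [ 0.54639146 -0.32830198  0.084     ]
[243   7  29  28 635] ((392.0, 185.5), (27.0, 28.0), 90.0)
[[0.656, -0.328], [0.654, -0.429], [0.555, -0.422], [0.557, -0.323]]
[155   8  29  27 494] ((304.0, 186.0), (26.0, 28.0), 90.0)
[[0.657, -0.01], [0.655, -0.111], [0.56, -0.109], [0.562, -0.009]]
[  2  15  31  30 653] ((152.0, 194.5), (29.0, 30.0), 90.0)
[[0.64, 0.542], [0.638, 0.434], [0.532, 0.43], [0.534, 0.537]]
0.556 -0.06 ['92:247', '89:245', '86:234', '83:203', '80:158', '77:123', '74:111', '71:109', '68:110', '65:110', '62:107', '59:103', '56:100', '53:98', '50:97', '47:96', '44:96', '41:98', '38:97', '35:96', '32:97', '29:96', '26:92', '23:86']
0.556 -0.07 ['92:248', '89:242', '86:223', '83:188', '80:145', '77:122', '74:112', '71:110', '68:111', '65:110', '62:108', '59:104', '56:98', '53:95', '50:94', '47:93', '44:88', '41:83', '38:77', '35:72', '32:67', '29:63', '26:59', '23:59']
0.556 -0.08 ['92
[... 1473 characters left out ...]
:234', '86:203', '83:152', '80:118', '77:107', '74:107', '71:107', '68:106', '65:106', '62:106', '59:106', '56:106', '53:104', '50:98', '47:90', '44:83', '41:77', '38:72', '35:67', '32:64', '29:64', '26:64', '23:64']
0.55 -0.38 ['92:245', '89:232', '86:201', '83:152', '80:118', '77:108', '74:105', '71:105', '68:106', '65:106', '62:107', '59:108', '56:107', '53:102', '50:92', '47:82', '44:73', '41:66', '38:62', '35:60', '32:61', '29:62', '26:63', '23:66']
0.55 -0.39 ['92:243', '89:232', '86:206', '83:158', '80:124', '77:111', '74:110', '71:111', '68:111', '65:111', '62:110', '59:109', '56:107', '53:101', '50:94', '47:85', '44:74', '41:68', '38:63', '35:61', '32:61', '29:62', '26:66', '23:72']
```

Job lug: top edge at 81.5 mm and bottom at 55.5 mm, so about 27 mm thick. The casting is bracket_middle and needs packing_54. The right-hand casting measures 37 mm, which fits bracket_thick. Next I'll work out the rack pose and plan a transit that also uncovers the rack for the side camera.

```bash
cat >> h.py <<'E'
from scipy.spatial.transform import Rotation as Ro
def plan(targets,start=None):
    o=env.get_obs();p=np.array(start[0] if start else o["tool_pos"],float);yaw=start[1] if start else o["tool_rot"][2]
    R=Ro.from_euler("xyz",[180,0,yaw] if start else o["tool_rot"],degrees=True)
    for P,y,n in targets:
        G=Ro.from_euler("xyz",[180,0,y],degrees=True)
        for i in range(n):
            k=1/(n-i);d=(np.array(P)-p)*k;rv=(R.inv()*G).as_rotvec()*k
            dp=np.round(R.inv().apply(d)*1000,1);rv=np.round(rv,3);print(dp.tolist(),rv.tolist())
            p=p+R.apply(dp)/1000;R=R*Ro.from_rotvec(rv)
    print("end",p.round(4),R.as_euler("xyz",degrees=True).round(1))
E
python3 - <<'E'
from h import *
c=[(223.3,189.1),(221.6,209.4),(219.5,230.65)]
W=np.array([onz("top",*p,.064) for p in c]);print(W.round(4),np.diff(W,axis=0),np.linalg.norm(np.diff(W,axis=0),axis=1))
d=W[0]-W[2];print("normal dir deg",np.degrees(np.arctan2(d[1],d[0])))
plan([((.40,-.40,.36),17,4),((.52,-.10,.36),17,6)])
E
```

```text
[[0.6058 0.233  0.064 ]
 [0.531  0.2386 0.064 ]
 [0.454  0.2454 0.064 ]] [[-0.07485527  0.00552696  0.        ]
 [-0.07704076  0.00683793  0.        ]] [0.07505904 0.07734362]
normal dir deg -4.653825416137337
[66.5, -37.7, -34.3] [0.0, 0.0, -0.0]
[66.5, -37.7, -34.4] [0.0, 0.0, -0.0]
[66.5, -37.7, -34.3] [0.0, 0.0, -0.0]
[66.5, -37.6, -34.4] [0.0, 0.0, -0.001]
[33.8, -42.0, -0.0] [0.0, 0.0, 0.0]
[33.7, -42.0, -0.0] [0.0, 0.0, 0.0]
[33.8, -42.0, -0.0] [0.0, 0.0, 0.0]
[33.7, -41.9, -0.0] [0.0, 0.0, 0.0]
[33.8, -42.0, -0.0] [0.0, 0.0, 0.0]
[33.7, -41.9, -0.0] [0.0, 0.0, 0.0]
end [ 0.52 -0.1   0.36] [180.   0.  17.]
```

Request:
step_arm([
  {"dp":[30,-17,-20],"dr":[0,0,0],"fingers":0.27},
  {"dp":[45,-25,-23],"dr":[0,0,0],"fingers":0.27},
  {"dp":[45,-25,-23],"dr":[0,0,0],"fingers":0.27},
  {"dp":[45,-25,-23],"dr":[0,0,0],"fingers":0.27},
  {"dp":[45,-25,-23],"dr":[0,0,0],"fingers":0.27},
])

```text
time_s: 1.32
tool_pos: [0.3572, -0.4473, 0.3356]
tool_rot: [179.9, -0.0, 16.9]
force: [0.1, -0.6, 0.7]
grip_width: 0.064
grasp_force: 0.0
```

Request:
step_arm([
  {"dp":[45,-30,-23],"dr":[0,0,0],"fingers":0.27},
  {"dp":[38,-42,0],"dr":[0,0,0],"fingers":0.27},
  {"dp":[36,-42,0],"dr":[0,0,0],"fingers":0.27},
  {"dp":[36,-42,0],"dr":[0,0,0],"fingers":0.27},
  {"dp":[30,-36,0],"dr":[0,0,0],"fingers":0.27},
])

```text
time_s: 1.95
tool_pos: [0.478, -0.2086, 0.3579]
tool_rot: [180.0, -0.0, 17.0]
force: [-0.2, -0.4, 0.1]
grip_width: 0.0637
grasp_force: 0.0
```

Run:
```python
from h import *
S=avg("side",4);T=avg("top",4);cv2.imwrite("pics/S1.png",S);cv2.imwrite("pics/T1.png",T)
o=env.get_obs();print(o["time_s"],o["tool_pos"],o["tool_rot"],o["grip_width"],o["qpos"])
cv2.imwrite("pics/s1c.png",cv2.resize(S[150:290,130:370],None,fx=3,fy=3,interpolation=cv2.INTER_CUBIC))
```

```text
2.35 [ 0.47656489 -0.21273271  0.35735893] [1.79997181e+02 2.75130289e-02 1.67804777e+01] 0.06371604260377783 [ 44.9215739    1.94549481 -24.38985073  87.20416118   0.82231078
  91.04391407 -52.66067977]
```

View pics/s1c.png

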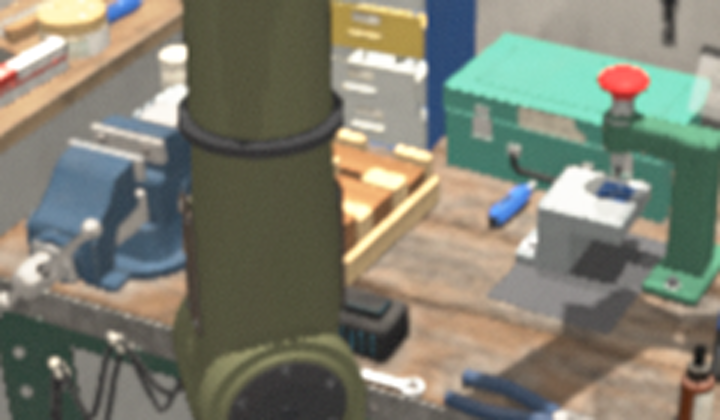

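The arm now covers only the left half of the rack. The -y ends of the far and middle blocks show above the end strip, near crop (420,178) and (385,205). I'll take height profiles on those end faces.

Run:
```python
from h import *
S=cv2.imread("pics/S1.png")
H=cv2.cvtColor(S,cv2.COLOR_BGR2HSV).astype(np.float32)
L=S.astype(np.float32)
zs=np.arange(.095,.02,-.005)
for nm,(cx,cy) in dict(far=(.606,.234),mid=(.531,.240),near=(.454,.246)).items():
  for dx in(-.012,0,.012):
    a=np.radians(-4.2);e=np.array([cx,cy])+[dx*np.cos(a),dx*np.sin(a)]+np.array([np.sin(a),-np.cos(a)])*.070
    p=proj("side",np.c_[np.full(len(zs),e[0]),np.full(len(zs),e[1]),zs]).astype(np.float32)
    v=cv2.remap(L,p[:,0],p[:,1],cv2.INTER_LINEAR).reshape(-1,3)
    print(nm,dx,p[0].round(),p[-1].round(),[f"{int(z*1000+.5)}:{int(q[2])},{int(q[0])}" for z,q in zip(zs,v)])
c=cv2.resize(S[190:250,240:285],None,fx=10,fy=10,interpolation=cv2.INTER_CUBIC)
cv2.imwrite("pics/s1d.png",c)
```

```text
far -0.012 [266. 200.] [267. 217.] ['95:254,225', '90:248,185', '85:206,124', '80:196,110', '75:222,113', '70:228,111', '65:232,113', '60:235,114', '55:220,104', '50:171,82', '45:125,62', '40:134,71', '35:191,110', '30:243,163', '25:254,189']
far 0 [268. 198.] [268. 215.] ['95:208,165', '90:250,202', '85:255,212', '80:243,160', '75:191,114', '70:194,106', '65:218,108', '60:227,109', '55:216,101', '50:167,78', '45:121,58', '40:119,61', '35:178,101', '30:247,159', '25:253,181']
far 0.012 [270. 197.] [270. 214.] ['95:158,147', '90:166,147', '85:222,171', '80:254,207', '75:255,195', '70:218,132', '65:180,106', '60:197,102', '55:195,93', '50:156,73', '45:116,56', '40:125,65', '35:185,105', '30:241,156', '25:254,179']
mid -0.012 [255. 209.] [256. 227.] ['95:255,223', '90:253,186', '85:240,133', '80:241,120', '75:243,121', '70:240,117', '65:230,109', '60:192,88', '55:138,64', '50:119,57', '45:117,56', '40:127,64', '35:181,101', '30:241,158', '25:255,187']
mid 0 [257. 208.] [257. 225.] ['95:255,226', '90:255,229', '85:254,218', '80:247,166', '75:239,123', '70:243,121', '65:229,109', '60:182,
[... 328 characters left out ...]
254,182']
near -0.012 [243. 220.] [244. 237.] ['95:88,59', '90:83,55', '85:83,56', '80:83,55', '75:74,52', '70:71,53', '65:72,52', '60:74,53', '55:73,53', '50:76,54', '45:76,54', '40:82,56', '35:112,74', '30:134,86', '25:114,77']
near 0 [245. 218.] [246. 236.] ['95:249,191', '90:246,173', '85:234,131', '80:224,107', '75:205,99', '70:147,71', '65:112,56', '60:112,58', '55:112,57', '50:114,59', '45:113,58', '40:116,61', '35:157,88', '30:225,143', '25:248,168']
near 0.012 [247. 217.] [247. 234.] ['95:252,160', '90:254,210', '85:255,225', '80:254,193', '75:242,136', '70:192,91', '65:135,65', '60:123,59', '55:126,62', '50:127,63', '45:125,61', '40:130,66', '35:166,92', '30:229,145', '25:254,183']
```

View pics/s1d.png

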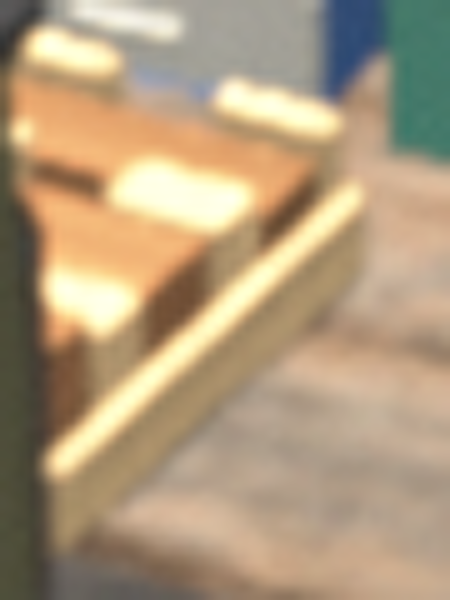

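The block end faces top out at about 50 (far), 60 (middle) and 70 mm (near) on a strip reading true at 35. That makes far = 44, middle = 54 and near = 64, so packing_54 is in the middle bay.

Run:
```python
from h import *
T=cv2.imread("pics/T1.png")
bs=sorted(blobs(T,(8,125,60),(17,255,255),(195,170,250,245),60),key=lambda b:b[1][1])
W=[]
for b,z in zip(bs,(.054,.064,.074)):
    w=(onz("top",*b[2][0],z)+onz("top",*b[1],z))/2;W.append(w);print(b[0],b[2],onz("top",*b[1],z)[:2].round(4),onz("top",*b[2][0],z)[:2].round(4))
W=np.array(W);d=W[0]-W[2];print(np.linalg.norm(np.diff(W,axis=0),axis=1),np.degrees(np.arctan2(d[1],d[0])),W.mean(0))
h=cv2.cvtColor(T,cv2.COLOR_BGR2HSV)[170:250,190:255];m=cv2.inRange(h,(8,30,120),(32,255,255))
m=cv2.inRange(h,(18,30,200),(34,140,255));q=(np.argwhere(m>0)[:,::-1]+[190,170]).astype(np.float32);r=cv2.minAreaRect(q);print(r,onz("top",*r[0],.055))
plan([((.50,.0,.30),40,4),((.531,.239,.20),86,6)])
```

```text
463 ((223.5, 189.0), (14.0, 37.0), 90.0) [0.6091 0.233 ] [0.6084 0.2338]
418 ((221.83213806152344, 209.60208129882812), (38.307456970214844, 13.649042129516602), 3.691385507583618) [0.5338 0.2395] [0.5302 0.2377]
508 ((219.6167449951172, 230.6322784423828), (39.36069869995117, 13.536087989807129), 3.5763344764709473) [0.4524 0.2438] [0.4529 0.2434]
[0.07754724 0.08017112] -3.7450588393363136 [0.53112815 0.23853492 0.064     ]
((221.7882080078125, 209.75294494628906), (44.33058166503906, 65.03864288330078), 4.398705005645752) [0.5311949  0.23923314 0.055     ]
[21.0, -49.2, 14.3] [-0.0, 0.0, -0.101]
[25.8, -46.9, 14.3] [-0.0, 0.0, -0.101]
[30.4, -44.0, 14.4] [-0.0, 0.0, -0.102]
[34.8, -40.7, 14.3] [-0.0, 0.0, -0.101]
[29.6, -27.2, 16.7] [-0.0, 0.0, -0.134]
[32.9, -23.0, 16.7] [-0.0, 0.0, -0.134]
[35.7, -18.4, 16.6] [-0.0, 0.0, -0.134]
[37.8, -13.5, 16.7] [-0.0, 0.0, -0.134]
[39.3, -8.3, 16.6] [-0.0, 0.0, -0.134]
[40.1, -2.9, 16.7] [-0.0, 0.0, -0.133]
end [0.531 0.239 0.2  ] [-180.    0.   86.]
```

Request:
step_arm([
  {"dp":[21,-49,14],"dr":[0,0,-0.1],"fingers":0.27},
  {"dp":[26,-47,14],"dr":[0,0,-0.1],"fingers":0.27},
  {"dp":[30,-44,14],"dr":[0,0,-0.1],"fingers":0.27},
  {"dp":[35,-41,14],"dr":[0,0,-0.1],"fingers":0.27},
  {"dp":[30,-27,17],"dr":[0,0,-0.134],"fingers":0.27},
])

```text
time_s: 2.98
tool_pos: [0.5063, 0.0432, 0.2845]
tool_rot: [179.9, -0.0, 47.8]
force: [-0.0, -0.4, -0.7]
grip_width: 0.0635
grasp_force: 0.0
```

Request:
step_arm([
  {"dp":[33,-23,17],"dr":[0,0,-0.134],"fingers":0.27},
  {"dp":[36,-18,17],"dr":[0,0,-0.134],"fingers":0.27},
  {"dp":[38,-13,17],"dr":[0,0,-0.134],"fingers":0.27},
  {"dp":[39,-8,17],"dr":[0,0,-0.134],"fingers":0.27},
  {"dp":[40,-3,17],"dr":[0,0,-0.134],"fingers":0.27},
])

```text
time_s: 3.6
tool_pos: [0.5345, 0.2401, 0.1988]
tool_rot: [180.0, 0.0, 86.0]
force: [0.4, -0.1, 0.4]
grip_width: 0.0636
grasp_force: 0.0
```

Run:
```python
from h import *
o=env.get_obs();print(o["time_s"],o["tool_pos"],o["tool_rot"],o["grip_width"],o["qpos"])
plan([((.531,.239,.10),86,2),((.531,.239,.03),86,4)])
```

```text
3.6 [0.53448041 0.24006508 0.19877907] [1.79990478e+02 2.71772518e-02 8.60108018e+01] 0.06356816509664863 [ 14.60332049  17.39451881 -49.55809632  93.12299733  13.60212339
  75.79206819 -41.01627979]
[-0.6, -1.7, 49.4] [0.0, 0.0, 0.0]
[-0.7, -1.7, 49.4] [0.0, 0.0, 0.0]
[0.0, -0.0, 17.5] [0.0, 0.0, 0.0]
[0.0, -0.0, 17.5] [0.0, 0.0, 0.0]
[0.0, -0.0, 17.5] [0.0, 0.0, 0.0]
[0.1, -0.0, 17.5] [0.0, 0.0, 0.0]
end [0.531 0.239 0.03 ] [180.   0.  86.]
```

Request:
step_arm([
  {"dp":[-1,-3,45],"dr":[0,0,0],"fingers":0.27},
  {"dp":[0,0,45],"dr":[0,0,0],"fingers":0.27},
  {"dp":[0,0,18],"dr":[0,0,0],"fingers":0.27},
  {"dp":[0,0,10],"dr":[0,0,0],"fingers":0.27},
  {"dp":[0,0,0],"dr":[0,0,0],"fingers":0.27},
])

```text
time_s: 4.22
tool_pos: [0.5311, 0.2396, 0.0821]
tool_rot: [180.0, -0.0, 85.9]
force: [0.4, 0.8, 0.9]
grip_width: 0.0633
grasp_force: 0.0
```

Request:
step_arm([
  {"dp":[0,0,12],"dr":[0,0,0],"fingers":0.27},
  {"dp":[0,0,14],"dr":[0,0,0],"fingers":0.27},
  {"dp":[0,0,14],"dr":[0,0,0],"fingers":0.27},
  {"dp":[0,0,12],"dr":[0,0,0],"fingers":0.27},
  {"dp":[0,0,0],"dr":[0,0,0],"fingers":0.27},
])

```text
time_s: 4.85
tool_pos: [0.5294, 0.2393, 0.0281]
tool_rot: [-179.9, 0.1, 85.9]
force: [0.4, -0.4, 0.7]
grip_width: 0.0637
grasp_force: 0.0
```

Request:
step_arm([
  {"dp":[0,0,0],"dr":[0,0,0],"fingers":0.6},
  {"dp":[0,0,0],"dr":[0,0,0],"fingers":0.6},
  {"dp":[0,0,0],"dr":[0,0,0],"fingers":0.6},
  {"dp":[0,0,0],"dr":[0,0,0],"fingers":0.6},
  {"dp":[0,0,0],"dr":[0,0,0],"fingers":0.6},
], squeeze=25)

```text
time_s: 5.48
tool_pos: [0.5307, 0.2399, 0.03]
tool_rot: [180.0, -0.0, 85.9]
force: [-1.3, 0.3, 3.6]
grip_width: 0.0449
grasp_force: 25.0
```

Gripped at 45 mm width. Lifting straight out, then checking.

Request:
step_arm([
  {"dp":[0,0,-8],"dr":[0,0,0],"fingers":0.6},
  {"dp":[0,0,-16],"dr":[0,0,0],"fingers":0.6},
  {"dp":[0,0,-25],"dr":[0,0,0],"fingers":0.6},
  {"dp":[0,0,-35],"dr":[0,0,0],"fingers":0.6},
  {"dp":[0,0,-36],"dr":[0,0,0],"fingers":0.6},
], squeeze=35)

```text
time_s: 6.1
tool_pos: [0.53, 0.2396, 0.151]
tool_rot: [-180.0, 0.0, 86.0]
force: [0.3, 0.2, -3.9]
grip_width: 0.0449
grasp_force: 35.0
```

Run:
```python
from h import *
o=env.get_obs();print(o["time_s"],o["tool_pos"],o["tool_rot"],o["grip_width"],o["force"],o["qpos"])
plan([((.470,.10,.150),40,6),((.468,-.081,.12),0,6)])
```

```text
6.1 [0.52997455 0.23956475 0.15100534] [-1.79983739e+02  2.36721002e-02  8.59537640e+01] 0.04492810533049524 [ 0.31503778  0.15670637 -3.93765415] [ 14.15287543  19.12941592 -49.09038193  97.09568717  15.21484728
  70.7795823  -42.49063111]
[-23.9, -8.3, 0.2] [-0.0, 0.0, 0.134]
[-24.8, -5.1, 0.2] [-0.0, 0.0, 0.134]
[-25.3, -1.7, 0.2] [-0.0, 0.0, 0.134]
[-25.3, 1.7, 0.2] [0.0, 0.0, 0.133]
[-24.8, 5.0, 0.1] [0.0, 0.0, 0.134]
[-23.9, 8.3, 0.2] [0.0, 0.0, 0.133]
[-19.6, 22.9, 5.0] [0.0, 0.0, 0.116]
[-16.9, 25.0, 5.0] [0.0, 0.0, 0.116]
[-13.8, 26.8, 5.0] [0.0, 0.0, 0.117]
[-10.6, 28.2, 5.0] [0.0, 0.0, 0.116]
[-7.3, 29.3, 5.0] [0.0, 0.0, 0.117]
[-3.9, 29.9, 5.1] [0.0, 0.0, 0.116]
end [ 0.468 -0.081  0.12 ] [180.   0.   0.]
```

Request:
step_arm([
  {"dp":[-24,-8,0],"dr":[0,0,0.134],"fingers":0.6},
  {"dp":[-25,-5,0],"dr":[0,0,0.134],"fingers":0.6},
  {"dp":[-25,-2,0],"dr":[0,0,0.134],"fingers":0.6},
  {"dp":[-25,2,0],"dr":[0,0,0.134],"fingers":0.6},
  {"dp":[-25,5,0],"dr":[0,0,0.134],"fingers":0.6},
])

```text
time_s: 6.72
tool_pos: [0.4801, 0.1229, 0.1501]
tool_rot: [180.0, 0.0, 47.3]
force: [0.2, -0.3, -3.7]
grip_width: 0.0445
grasp_force: 35.0
```

Request:
step_arm([
  {"dp":[-24,8,0],"dr":[0,0,0.134],"fingers":0.6},
  {"dp":[-20,23,5],"dr":[0,0,0.116],"fingers":0.6},
  {"dp":[-17,25,5],"dr":[0,0,0.116],"fingers":0.6},
  {"dp":[-14,27,5],"dr":[0,0,0.117],"fingers":0.6},
  {"dp":[-11,28,5],"dr":[0,0,0.116],"fingers":0.6},
])

```text
time_s: 7.35
tool_pos: [0.4679, -0.0215, 0.1301]
tool_rot: [180.0, -0.0, 13.1]
force: [0.4, -0.3, -3.3]
grip_width: 0.0449
grasp_force: 35.0
```

Request:
step_arm([
  {"dp":[-7,29,5],"dr":[0,0,0.117],"fingers":0.6},
  {"dp":[-4,30,5],"dr":[0,0,0.116],"fingers":0.6},
  {"dp":[0,0,10],"dr":[0,0,0],"fingers":0.6},
  {"dp":[0,0,0],"dr":[0,0,0],"fingers":0.6},
  {"dp":[0,0,0],"dr":[0,0,0],"fingers":0.6},
])

```text
time_s: 7.98
tool_pos: [0.4675, -0.0798, 0.1099]
tool_rot: [-180.0, -0.0, 0.0]
force: [0.4, -0.1, -3.8]
grip_width: 0.0444
grasp_force: 35.0
```

Run:
```python
from h import *
o=env.get_obs();print(o["time_s"],o["tool_pos"],o["tool_rot"],o["grip_width"],o["force"],o["qpos"])
S=avg("side",1);cv2.imwrite("pics/s3.png",cv2.resize(S[150:300,180:420],None,fx=3,fy=3,interpolation=cv2.INTER_CUBIC))
plan([((.468,-.081,.03),0,3)])
```

```text
7.975 [ 0.46752619 -0.07975876  0.10994133] [-1.79994350e+02 -2.11188663e-02  1.24302629e-02] 0.04437627778410871 [ 0.364462   -0.05713173 -3.83938311] [ 36.34918982   3.72123285 -30.5788616  114.36308404   2.1258547
  62.42777247 -85.14797198]
[0.1, 0.4, 26.7] [0.0, -0.0, 0.0]
[0.1, 0.3, 26.7] [0.0, -0.0, 0.0]
[0.1, 0.4, 26.6] [0.0, -0.001, 0.0]
end [ 0.468 -0.081  0.03 ] [180.   0.   0.]
```

View pics/s3.png

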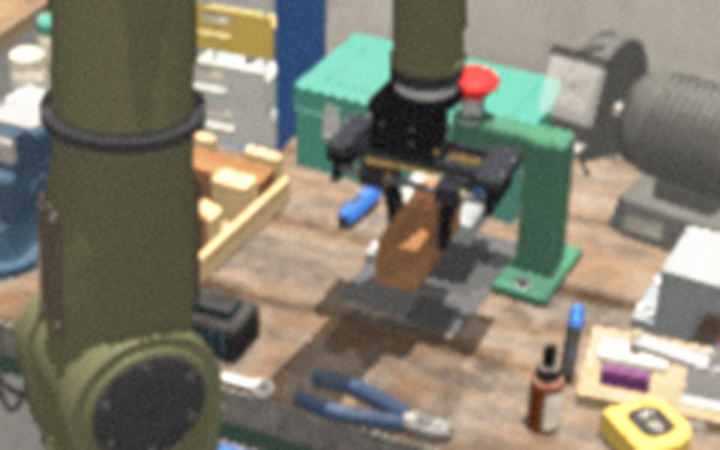

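The block is held level in front of the casting, lined up with the gap. Setting it down gently.

Request:
step_arm([
  {"dp":[0,1,35],"dr":[0,0,0],"fingers":0.6},
  {"dp":[0,0,30],"dr":[0,0,0],"fingers":0.6},
  {"dp":[0,0,15],"dr":[0,0,0],"fingers":0.6},
  {"dp":[0,0,6],"dr":[0,0,0],"fingers":0.6},
  {"dp":[0,0,2],"dr":[0,0,0],"fingers":0.6},
])

```text
time_s: 8.65
tool_pos: [0.4681, -0.0819, 0.0221]
tool_rot: [180.0, -0.1, -0.1]
force: [-1.0, 1.1, -2.9]
grip_width: 0.0446
grasp_force: 35.0
```

Request:
step_arm([
  {"dp":[0,0,1],"dr":[0,0,0],"fingers":0.6},
  {"dp":[0,0,1],"dr":[0,0,0],"fingers":0.6},
  {"dp":[0,0,1],"dr":[0,0,0],"fingers":0.6},
  {"dp":[0,0,0],"dr":[0,0,0],"fingers":0.6},
  {"dp":[0,0,0],"dr":[0,0,0],"fingers":0.6},
])

```text
time_s: 9.28
tool_pos: [0.4679, -0.0822, 0.0199]
tool_rot: [180.0, -0.0, -0.1]
force: [-4.4, 0.5, 6.0]
grip_width: 0.0452
grasp_force: 35.0
```

Request:
step_arm([
  {"dp":[5,-1,-0.6],"dr":[0,0,0],"fingers":0.6},
  {"dp":[12,0,0],"dr":[0,0,0],"fingers":0.6},
  {"dp":[12,0,0],"dr":[0,0,0],"fingers":0.6},
  {"dp":[12,0,0],"dr":[0,0,0],"fingers":0.6},
  {"dp":[6,0,0],"dr":[0,0,0],"fingers":0.6},
])

```text
time_s: 9.9
tool_pos: [0.5145, -0.0812, 0.02]
tool_rot: [180.0, 0.1, -0.1]
force: [-8.8, 0.5, 11.0]
grip_width: 0.0447
grasp_force: 35.0
```

Request:
step_arm([
  {"dp":[0,0,0],"dr":[0,0,0],"fingers":0.6},
  {"dp":[0,0,0],"dr":[0,0,0],"fingers":0.3},
  {"dp":[0,0,0],"dr":[0,0,0],"fingers":0.27},
  {"dp":[0,0,0],"dr":[0,0,0],"fingers":0.27},
  {"dp":[0,0,0],"dr":[0,0,0],"fingers":0.27},
])

```text
time_s: 10.52
tool_pos: [0.5143, -0.0811, 0.0191]
tool_rot: [180.0, -0.0, -0.1]
force: [0.4, -0.2, 0.2]
grip_width: 0.0628
grasp_force: 0.0
```

Request:
step_arm([
  {"dp":[-15,0,-1],"dr":[0,0,0],"fingers":0.27},
  {"dp":[-25,0,0],"dr":[0,0,0],"fingers":0.27},
  {"dp":[-20,0,0],"dr":[0,0,0],"fingers":0.27},
  {"dp":[0,0,0],"dr":[0,0,0],"fingers":0.27},
  {"dp":[0,0,0],"dr":[0,0,0],"fingers":0.6},
])

```text
time_s: 11.15
tool_pos: [0.4548, -0.0812, 0.0205]
tool_rot: [180.0, -0.1, -0.1]
force: [0.2, -0.7, 0.1]
grip_width: 0.059
grasp_force: 0.0
```

Request:
step_arm([
  {"dp":[0,0,0],"dr":[0,0,0],"fingers":0.6},
  {"dp":[0,0,0],"dr":[0,0,0],"fingers":0.6},
  {"dp":[5,0,0],"dr":[0,0,0],"fingers":0.6},
  {"dp":[10,0,0],"dr":[0,0,0],"fingers":0.6},
  {"dp":[10,0,0],"dr":[0,0,0],"fingers":0.6},
], squeeze=25)

```text
time_s: 11.78
tool_pos: [0.478, -0.0811, 0.0202]
tool_rot: [180.0, 0.2, -0.1]
force: [-5.9, 0.4, 10.0]
grip_width: 0.0449
grasp_force: 25.0
```

Request:
step_arm([
  {"dp":[10,0,-0.5],"dr":[0,0,0],"fingers":0.6},
  {"dp":[10,0,0],"dr":[0,0,0],"fingers":0.6},
  {"dp":[10,0,0],"dr":[0,0,0],"fingers":0.6},
  {"dp":[9,0,0],"dr":[0,0,0],"fingers":0.6},
  {"dp":[0,0,0],"dr":[0,0,0],"fingers":0.6},
])

```text
time_s: 12.4
tool_pos: [0.519, -0.0808, 0.0204]
tool_rot: [-180.0, -0.0, -0.1]
force: [0.1, 0.2, -3.3]
grip_width: 0.0447
grasp_force: 25.0
```

Request:
step_arm([
  {"dp":[0,0,0],"dr":[0,0,0],"fingers":0.27},
  {"dp":[0,0,0],"dr":[0,0,0],"fingers":0.27},
  {"dp":[0,0,0],"dr":[0,0,0],"fingers":0.27},
  {"dp":[-35,0,0],"dr":[0,0,0],"fingers":0.27},
  {"dp":[-40,0,-10],"dr":[0,0,0],"fingers":0.27},
])

```text
time_s: 13.02
tool_pos: [0.4423, -0.0806, 0.0303]
tool_rot: [-180.0, 0.0, -0.1]
force: [0.3, 0.4, 0.4]
grip_width: 0.0637
grasp_force: 0.0
```

Request:
step_arm([
  {"dp":[0,0,-45],"dr":[0,0,0],"fingers":0.4},
  {"dp":[0,0,-55],"dr":[0,0,0],"fingers":1},
  {"dp":[0,0,-55],"dr":[0,0,0],"fingers":1},
  {"dp":[0,0,-55],"dr":[0,0,0],"fingers":1},
  {"dp":[0,0,-35],"dr":[0,0,0],"fingers":1},
])

```text
time_s: 13.65
tool_pos: [0.444, -0.0809, 0.2789]
tool_rot: [179.9, -0.2, -0.1]
force: [1.3, 0.2, -0.3]
grip_width: 0.0215
grasp_force: 0.0
```

Run:
```python
from h import *
o=env.get_obs();print(o["time_s"],o["tool_pos"],o["tool_rot"],o["qpos"])
T=avg("top",4);S=avg("side",4);cv2.imwrite("pics/T4.png",T);cv2.imwrite("pics/S4.png",S)
A=cv2.resize(T[155:240,270:350],(400,425),interpolation=cv2.INTER_CUBIC);B=cv2.resize(S[160:245,290:370],(400,425),interpolation=cv2.INTER_CUBIC)
cv2.imwrite("pics/m4.png",np.hstack([A,B]))
for im,n,roi in((T,"top",(295,155,335,190)),(S,"side",(320,165,355,190))):
    for b in blobs(im,(0,120,90),(6,255,255),roi):print(n,"red",b[:2],onz(n,*b[1],.232))
for b in blobs(T,(8,125,60),(17,255,255),(285,185,330,225),20):print("blk",b[0],b[2],np.array([onz("top",*q,.054)[:2] for q in cv2.boxPoints(b[2])]).round(3).tolist())
```

```text
13.65 [ 0.44401102 -0.08093219  0.27892264] [ 1.79882171e+02 -2.28101248e-01 -1.23237330e-01] [ 39.6718239   -7.23461759 -29.57136107 103.77587642  -3.51926103
  82.29311347 -79.36941953]
top red (np.int32(233), array([312.7639485 , 171.30042918])) [ 0.62292688 -0.08046262  0.232     ]
side red (np.int32(137), array([337.39416058, 176.5620438 ])) [ 0.61009159 -0.08604273  0.232     ]
```

View pics/m4.png

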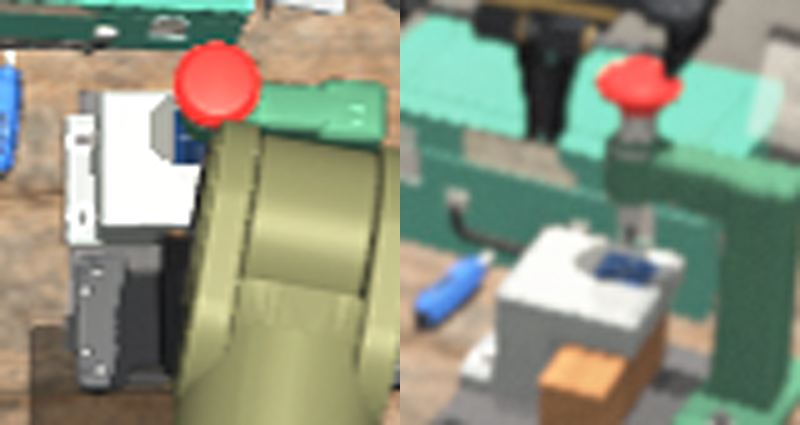

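The side view shows the block lying flat under the lug with the casting in place, and its right edge just inside the lug's -y edge. Next I'll press the knob with shut fingers.

Request:
step_arm([
  {"dp":[30,0,0],"dr":[0,0,0],"fingers":1},
  {"dp":[45,0,0],"dr":[0,0,0],"fingers":1},
  {"dp":[45,0,0],"dr":[0,0,0],"fingers":1},
  {"dp":[40,0,5],"dr":[0,0,0],"fingers":1},
  {"dp":[18,0,5],"dr":[0,0,0],"fingers":1},
])

```text
time_s: 14.68
tool_pos: [0.6225, -0.081, 0.2632]
tool_rot: [-179.9, 0.2, -0.1]
force: [-0.4, -0.3, -0.0]
grip_width: 0.0001
grasp_force: 0.0
```

Request:
step_arm([
  {"dp":[0,0,10],"dr":[0,0,0],"fingers":1},
  {"dp":[0,0,8],"dr":[0,0,0],"fingers":1},
  {"dp":[0,0,6],"dr":[0,0,0],"fingers":1},
  {"dp":[0,0,5],"dr":[0,0,0],"fingers":1},
  {"dp":[0,0,5],"dr":[0,0,0],"fingers":1},
])

```text
time_s: 15.3
tool_pos: [0.621, -0.0815, 0.232]
tool_rot: [180.0, -0.0, -0.1]
force: [-1.5, -0.5, 2.7]
grip_width: 0.0003
grasp_force: 1.1
```

Request:
step_arm([
  {"dp":[0,0,5],"dr":[0,0,0],"fingers":1},
  {"dp":[0,0,5],"dr":[0,0,0],"fingers":1},
  {"dp":[0,0,4],"dr":[0,0,0],"fingers":1},
  {"dp":[0,0,3],"dr":[0,0,0],"fingers":1},
  {"dp":[0,0,2],"dr":[0,0,0],"fingers":1},
])

```text
time_s: 15.92
tool_pos: [0.6212, -0.0815, 0.2137]
tool_rot: [180.0, -0.0, -0.1]
force: [-4.6, -0.9, 10.4]
grip_width: 0.0006
grasp_force: 4.9
```

Request:
step_arm([
  {"dp":[0,0,1.5],"dr":[0,0,0],"fingers":1},
  {"dp":[0,0,1],"dr":[0,0,0],"fingers":1},
  {"dp":[0,0,0],"dr":[0,0,0],"fingers":1},
  {"dp":[0,0,0],"dr":[0,0,0],"fingers":1},
  {"dp":[0,0,0],"dr":[0,0,0],"fingers":1},
])

```text
time_s: 16.55
tool_pos: [0.6213, -0.0815, 0.2122]
tool_rot: [179.9, -0.0, -0.1]
force: [-6.4, -0.9, 12.5]
grip_width: 0.0006
grasp_force: 6.0
```

Request:
step_arm([
  {"dp":[0,0,1],"dr":[0,0,0],"fingers":1},
  {"dp":[0,0,0.5],"dr":[0,0,0],"fingers":1},
  {"dp":[0,0,0.5],"dr":[0,0,0],"fingers":1},
  {"dp":[0,0,0],"dr":[0,0,0],"fingers":1},
  {"dp":[0,0,0],"dr":[0,0,0],"fingers":1},
])

```text
time_s: 17.18
tool_pos: [0.6213, -0.0815, 0.2118]
tool_rot: [179.9, -0.1, -0.1]
force: [-8.8, -0.9, 18.5]
grip_width: 0.0005
grasp_force: 9.2
```

The force is now climbing without travel, so the knob is on its stop. One slight extra press, then retract.

Request:
step_arm([
  {"dp":[0,0,1],"dr":[0,0,0],"fingers":1},
  {"dp":[0,0,0],"dr":[0,0,0],"fingers":1},
  {"dp":[0,0,0],"dr":[0,0,0],"fingers":1},
  {"dp":[0,0,0],"dr":[0,0,0],"fingers":1},
  {"dp":[0,0,-4],"dr":[0,0,0],"fingers":1},
])

```text
time_s: 17.8
tool_pos: [0.6213, -0.0815, 0.2137]
tool_rot: [179.9, -0.1, -0.1]
force: [-4.6, -0.3, 9.3]
grip_width: 0.0005
grasp_force: 4.8
```

Request:
step_arm([
  {"dp":[0,0,-8],"dr":[0,0,0],"fingers":1},
  {"dp":[0,0,-10],"dr":[0,0,0],"fingers":1},
  {"dp":[0,0,-15],"dr":[0,0,0],"fingers":1},
  {"dp":[0,0,-30],"dr":[0,0,0],"fingers":1},
  {"dp":[0,0,-35],"dr":[0,0,0],"fingers":1},
])

```text
time_s: 18.42
tool_pos: [0.6213, -0.081, 0.3095]
tool_rot: [-180.0, 0.0, -0.1]
force: [0.9, -1.9, -0.2]
grip_width: 0.0004
grasp_force: 0.0
```

Request:
step_arm([
  {"dp":[-30,25,0],"dr":[0,0,0],"fingers":1},
  {"dp":[-30,50,0],"dr":[0,0,0],"fingers":1},
  {"dp":[-30,50,0],"dr":[0,0,0],"fingers":1},
  {"dp":[-10,55,0],"dr":[0,0,0],"fingers":1},
  {"dp":[0,50,0],"dr":[0,0,0],"fingers":1},
])

```text
time_s: 19.05
tool_pos: [0.5201, -0.3133, 0.3099]
tool_rot: [179.9, -0.1, -0.2]
force: [0.3, 0.9, -0.3]
grip_width: 0.0003
grasp_force: 0.0
```

Run:
```python
from h import *
o=env.get_obs();print(o["time_s"],o["tool_pos"],o["force"])
T=avg("top",4);S=avg("side",4)
A=cv2.resize(T[155:240,270:350],(400,425),interpolation=cv2.INTER_CUBIC);B=cv2.resize(S[160:245,290:370],(400,425),interpolation=cv2.INTER_CUBIC)
cv2.imwrite("pics/m5.png",np.hstack([A,B]))
for im,n,roi in((T,"top",(295,155,335,190)),(S,"side",(320,165,355,190))):
    for b in blobs(im,(0,120,90),(6,255,255),roi):print(n,"red",b[:2])
for b in blobs(T,(8,115,60),(18,255,255),(285,195,330,225),20):print("blk",b[0],b[1],b[2],np.array([onz("top",*q,.054)[:2] for q in cv2.boxPoints(b[2])]).round(3).tolist())
```

```text
19.05 [ 0.52013514 -0.31331139  0.30990132] [ 0.26048122  0.94950605 -0.28816345]
top red (np.int32(240), array([312.85833333, 171.4875    ]))
side red (np.int32(135), array([337.54074074, 176.78518519]))
blk 162 [310.14197531 207.95679012] ((310.0, 207.5), (13.0, 12.0), 90.0) [[0.559, -0.06], [0.558, -0.104], [0.511, -0.103], [0.511, -0.059]]
```

View pics/m5.png

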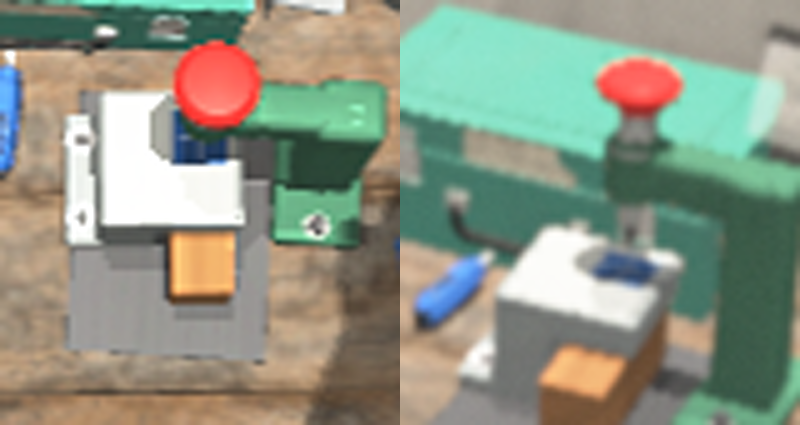

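The knob is back at its starting pixels. The block spans y -0.104 to -0.060 with its near end at x 0.511, so it is centred under the point and ends about 30 mm past it. The casting hasn't moved. Handing in.

```bash
python3 -c "
from cell import env
print(env.sign_off())"
```

```text
the job is handed in; nothing more can be done
None
```

I slid packing_54 in flat under the middle casting's lug, centred under the punch point and reaching about 30 mm past it. I then pressed the knob to its stop, let it spring back up, and handed the job in at about 19.5 s; no verdict was shown.

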